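# Set the lopsided drive link level on a one-post rest

### The job

Lay the drive link (a long aluminium channel with a pod at each end) on the single-post rest, between its guide cheeks and with the big pod towards the tester, so that it stays level there on its own when you let go. A heavy battery pack is clamped somewhere inside the closed channel, so its balance point cannot be seen: find it with a low trial lift, shift the grip there, then lift the link level, set it down gently without dropping it, and never let it tip far over. Leave the other things on the bench where they are.

Things in the scene. Friction and masses are not known exactly. Their poses are not given: they have to be found in the camera images.
- link_mid (a point): Drive link, loose: aluminium channel 200 mm long (x), 32 wide (y), 40 high (z up), flat on the bench, a pod on top at each end. This point: middle of the channel, 20 mm above its underside. Grip it across its width on the bare part, x = -70 to +60 mm. Weight 0.56 to 0.78 kg; the balance point lies unseen anywhere from x = -50 to +50 mm (y = 0), different each time.
- link_big (a point): Middle of the link's big pod: grey box 40 mm long, 52 wide, 30 high, standing on the channel's +x end from x = +60 to +100 mm of link_mid; its top is 70 mm above the channel's underside, this point 55 mm. Same axes as link_mid.
- link_small (a point): Middle of the link's small pod: grey upright cylinder 30 mm across, 22 high, standing on the channel's -x end from x = -100 to -70 mm of link_mid; its top is 62 mm above the channel's underside. Same axes as link_mid.
- stand: Fixed one-post rest and tester on a grey base plate (330 x 130 mm, 12 thick, x = -75 to +255 mm). Origin on the bench under the post; x points level from the post to the tester, z up. An aluminium plate (160 x 68 mm) that carries four guide cheeks lies 20 mm below the top of the post's rubber pad.
- rest_top (a point): Centre of the top face of the rubber pad on the post, 90 mm above the bench; axes as the stand. The pad is flat, 22 mm long (x), 30 mm wide (y), and alone carries the link, so the link's balance point must lie over it. The channel lies along x.
- cheek (a point): Middle of the top edge of one of the rest's four upright guide cheeks (this one at +x, +y): aluminium plates 8 mm thick, from x = +-28 to +-78 mm, centred at y = +-28 mm of the stand, tops 124 mm above the bench (34 above the pad). The channel lies between them with 48 mm clear across; fingers fit only over the pad, in the gap between the cheek pairs (56 mm along x).
- tester (a point): Middle of the top of the white tester box on the stand, 212 mm along the stand's x from the post; 70 mm long (x), 110 wide, top 147 mm above the bench.
- tower: Bystander, fixed: grey bin tower with three green bins, 90 (x) x 80 (y) mm, 200 mm high, between the link and the rest. Origin at the middle of its underside.
- car1: Bystander, loose: toy robot car, white and blue, 118 mm long (x), 90 mm wide, 56 mm high; origin under its middle.
- car2: Bystander, loose: a second toy robot car like the first, near the foot of the rest.
- tyre: Bystander, loose: black tyre lying flat, 64 mm across, 26 mm high, beside the link; origin under its middle.
- gearmotor: Bystander, loose: gear motor lying down, 72 mm long (x), 36 mm wide and high, beside the link; origin under its middle.
- bracket: Bystander, loose: steel angle bracket, 130 mm long (x), 30 mm wide, 30 mm high, beside the link; origin under its middle.
There are look-alikes about, which are no part of the job. There is more than one size of the part that bears link_mid; the job needs the largest.

How it is judged:
By the outcome, as a careful person would: the job done as asked, in the order asked, and still so for the second after the job is handed in, with the robot touching nothing.
It also fails if it takes over 67 s, if anything falls off the work surface, if the arm or the gripper's body presses on something with over 40 N, if the wrist force passes 120 N, or if a joint passes its speed limit or range.

### The arm

A 6-joint arm with a two-finger parallel gripper is mounted at the origin on the work surface. World frame = base frame: x ahead of the robot, y to its left, z up, the work surface at z = 0. Lengths are in m, angles in rad, forces in N, time in s.
With the tool pointing down it reaches from about 0.35 to 0.975 m from the base axis. Payload 17.4 kg.
Tool frame: the origin (TCP) lies at the very end of the fingers, on their centre line; the grasp point (between the pads) lies 19 mm behind it; z points along the fingers, y is the line along which they close (so a half turn about z gives the same grasp; the last joint's range is limited). The gripper opens to 85 mm and grips with 20 to 120 N. Pads are 22 mm wide; open, the fingers measure 114 mm over their backs; the gripper's body (76 mm by 85 mm) begins 54 mm behind the grasp point. The pads swing forward as they close: fully open they stand 13 mm farther back than shut.
Start: joints at [1.123, 0.116, 1.442, -0, 1.584, -0.038], TCP at [0.269, 0.619, 0.199] pointing down, gripper open.
Joint ranges: [-2.83, 2.83], [-0.83, 2.19], [0.07, 2.5], [-1.14, 4.28], [0.01, 3], [-2.97, 2.97]. Speed limits (rad/s): [1.89, 1.89, 2.22, 3.14, 3.14, 3.14].

### API

Orientations are given as [roll, pitch, yaw] about the fixed x, y, z axes, in that order (R = Rz(yaw) Ry(pitch) Rx(roll)).
In Python, from workcell import ctrl, cams gives the robot as it stands.
- The arm moves only by the tool play_rows, never from a script. Its argument "steps" is a list of rows, each a list of 7 numbers: the shift along the tool's x, y, z in m, then the turn, a rotation vector about the tool's x, y, z in degrees, then the opening, from 0 (shut) to 1 (fully open). In form: [[x, y, z, rx, ry, rz, claw], ...]. A call has 1 to 12 rows; each row shifts and turns the commanded pose from where the row before left it, along the tool's axes as they then stand; what a row does not reach is not made up. A row lasts 1/12 s, in which the tool goes at most 41.7 mm and 7.16 degrees, less where a joint would pass 70% of its speed; a pose out of reach is approached as far as the arm can. A call is refused whole if a number of a shift passes 0.0417 or a number of a turn 7.16, either way. A call with a gripper value outside its range is refused whole. The fingers move at their own pace and stop on an object; "squeeze" is the grip in N (left out, the last holds). Time passes only in rows, so rows that do not move let the fingers close. It gives the time, the measured TCP pose, the force, the opening and the grip force at its end, in the units of the state.
- ctrl.state(): the state, without advancing time (a new reading comes with each control period).
- cams.snapshot(name): name is "scene" or "top" or "wrist"; returns the picture (480x640x3 uint8, red, green, blue); there is no depth.
- cams.camera_info(name): a dict with "fovy" (degrees; the focal length in pixels is half the picture's height over the tangent of half this angle, whatever the lens; pixels are square), "cx", "cy" (the principal point, pixels), "R" (3x3) and "t" (3): a world point X has camera coordinates R X + t. Camera axes: x right, y down, z forward; pixel columns grow to the right and rows downward; lengths in m; the calibration is good to about 2 mm. A picture is of the moment at which its call begins: read the wrist's pose just before it. camera_info takes no time and is no camera call; for the wrist camera it gives the pose at the moment of the call.
- ctrl.hand_in(): hands the job in; it is judged then, once.
The state is a dict: "t": time; "qpos": joint angles; "joint_velocities": joint speeds; "joint_torque": joint torques, N m; "position": TCP position; "ee_rot": TCP orientation; "contact_force": force on the tool from outside, world axes, zero at the start; "ft_torque": the same for the moment, N m; "finger_gap": finger opening in m; "grasp_force": force on a finger pad.
Only numpy, scipy, OpenCV 4.12 (cv2) and the standard library are available. Lean on these libraries where they do the work, as an engineer would, in place of code of your own. Each camera call takes 0.05 s, during which the arm holds its last target. There are 200 camera calls.

## Working session

There is one attempt and no reset: what is moved stays moved. The work goes in short steps, Python scripts to look and compute and a tool call to move; the robot and the scene stay as the last step left them, time stands still between calls to the robot, and variables do not carry over. Pictures are saved under pics/ and viewed, at most 10 in all, crops included, and the job is handed in when it is done.

Besides the shell and the picture viewer there is one more tool, called after "Call:" as a command line: name --pt "numbers of a row" for each row, then --argument value for the rest. play_rows: Moves the arm, as the interface text tells. Its arguments: {"type":"object","properties":{"steps":{"type":"array"},"squeeze":{"type":"number"}},"required":["steps"]}

```bash
mkdir -p pics; ls
python3 - <<'E'
from workcell import ctrl,cams
import cv2
for n in ("scene","top"):
    cv2.imwrite(f"pics/{n}0.png",cams.snapshot(n)[:,:,::-1])
    print(n,cams.camera_info(n))
s=ctrl.state();print(s)
E
```

```text
pics
scene {'fovy': 50.36035665174287, 'cx': 317.1570223477354, 'cy': 238.05669706774015, 'R': array([[ 0.17656751,  0.984237  , -0.01007174],
       [ 0.83628986, -0.15540704, -0.52580218],
       [-0.51907918,  0.08441669, -0.85054725]]), 't': array([-0.06746056, -0.37766505,  1.41673633])}
top {'fovy': 53.671466305577226, 'cx': 322.0865408809302, 'cy': 235.45574165390266, 'R': array([[ 1.31748513e-02, -9.99908134e-01,  3.18549347e-03],
       [-9.81434949e-01, -1.35409416e-02, -1.91316708e-01],
       [ 1.91342267e-01, -6.05785446e-04, -9.81523189e-01]]), 't': array([-0.02719911,  0.57976205,  0.91974291])}
{'t': 0.1, 'qpos': array([ 1.12321584e+00,  1.16416480e-01,  1.44217124e+00,  1.71561372e-05,
        1.58395308e+00, -3.77989461e-02]), 'joint_velocities': array([ 0.00088894, -0.00076294, -0.00204495, -0.00027354,  0.00027825,
        0.00092726]), 'joint_torque': array([ 1.07392196e-03, -7.33657837e+01, -6.33791971e+01, -1.08683346e-04,
        5.39964734e-03, -5.48299249e-05]), 'position': array([0.2688505 , 0.61895175, 0.19796743]), 'ee_rot': array([-3.14064583e+00, -5.29730272e-05,  2.73181130e+00]), 'contact_force': array([-0.32023473,  0.28512582,  0.3456424 ]), 'ft_torque': array([ 0.01016414, -0.00361208,  0.015077  ]), 'grasp_force': 0.0, 'finger_gap': 0.085432684698928}
```

View pics/scene0.png

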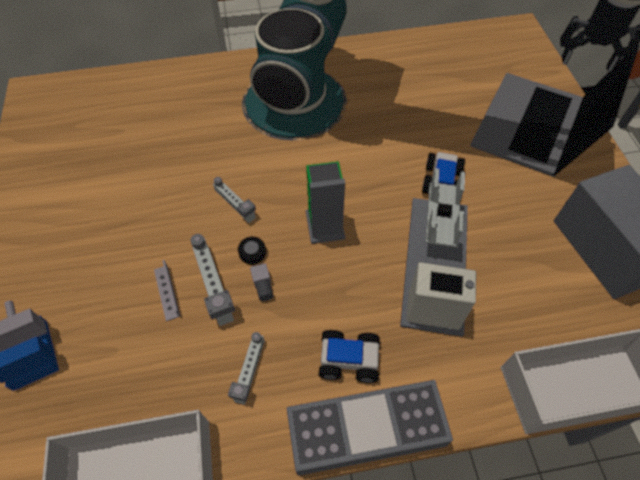

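View pics/top0.png

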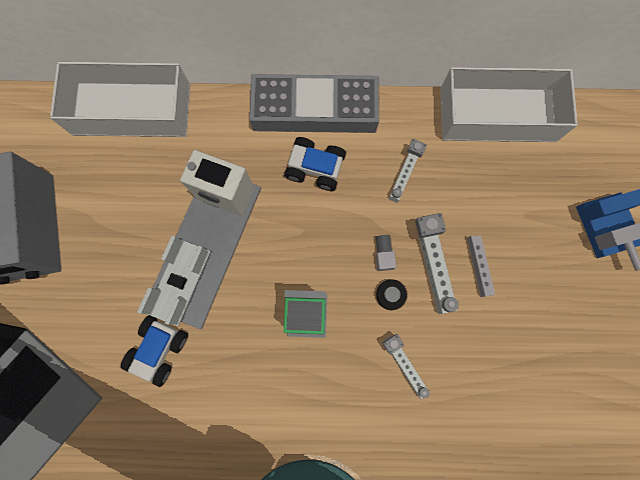

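The big link is the middle one: big pod at top (431,224) / scene (219,303), small pod at top (450,304) / scene (198,241). The pad is at top (177,282) / scene (445,210), and the tester sits at the upper end of the stand in the top view. I'll triangulate these.

```bash
cat > h.py <<'E'
import numpy as np, cv2
from scipy.spatial.transform import Rotation as Ro
from workcell import ctrl,cams
def ray(ci,px):
    f=240/np.tan(np.radians(ci["fovy"]/2)); R=np.array(ci["R"]);t=np.array(ci["t"])
    d=R.T@np.array([(px[0]-ci["cx"])/f,(px[1]-ci["cy"])/f,1]); return -R.T@t,d/np.linalg.norm(d)
def plane(ci,px,z):
    o,d=ray(ci,px); return o+d*(z-o[2])/d[2]
def tri(obs):
    A=np.zeros((3,3));b=np.zeros(3);rs=[ray(c,p) for c,p in obs]
    for o,d in rs: P=np.eye(3)-np.outer(d,d);A+=P;b+=P@o
    X=np.linalg.solve(A,b); return X,max(np.linalg.norm((np.eye(3)-np.outer(d,d))@(X-o)) for o,d in rs)
def proj(ci,X):
    f=240/np.tan(np.radians(ci["fovy"]/2)); c=np.array(ci["R"])@X+ci["t"]; return [f*c[0]/c[2]+ci["cx"],f*c[1]/c[2]+ci["cy"]]
E
python3 - <<'E'
from h import *
np.set_printoptions(precision=4,suppress=True)
T,S=cams.camera_info("top"),cams.camera_info("scene")
for n,a,b in (("big",(431,224),(219,303)),("small",(450,304),(198,241)),("pad",(177,282),(445,210)),("testerscreen",(213,173),(447,283)),("tower",(305,316),(325,172))):
    print(n,*tri([(T,a),(S,b)]))
p=[(T,(177,100),)]
X=cv2.imread("pics/top0.png");Y=cv2.imread("pics/scene0.png")
g=lambda I,x,y:cv2.resize(I[y:y+100,x:x+133],(400,300),interpolation=cv2.INTER_CUBIC)
cv2.imwrite("pics/comp.png",np.vstack([np.hstack([g(X,375,208),g(Y,150,230)]),np.hstack([g(X,125,230),g(Y,380,160)])]))
E
```

```text
big [ 0.605  -0.2407  0.067 ] 0.0010154396172982465
small [ 0.4439 -0.2759  0.0572] 0.0010695446287509775
pad [0.4786 0.2668 0.0805] 0.0022508547927587693
testerscreen [0.6811 0.1923 0.1479] 0.001961907478457503
tower [0.4133 0.0103 0.1918] 0.002263575571637705
```

View pics/comp.png

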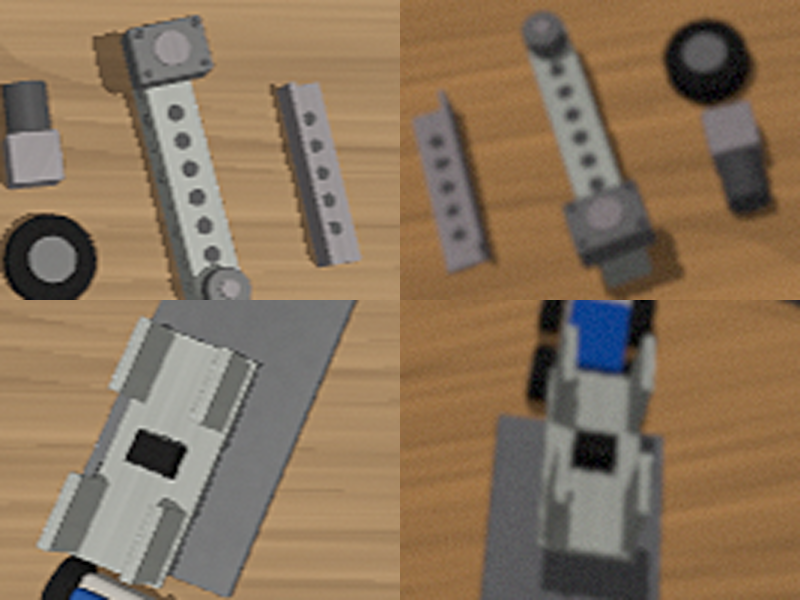

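Big pod disc at top (432,224) / scene (218,300), small pod at (452,304) / (198,239), and pad at (177,281) / (445,211). Spacings and heights agree with the text. I'll raise the arm, stop over the rest for a wrist look, then go on to the link.

Call:
play_rows --pt "0 0 -0.025 0 0 -0.8 1" --pt "0 0 -0.03 0 0 -0.8 1" --pt "0 0 -0.03 0 0 -0.8 1" --pt "0 0 -0.025 0 0 -0.9 1" --squeeze 30

```text
t: 0.43
position: [0.2689, 0.619, 0.3104]
ee_rot: [3.141, 0.0, 2.79]
contact_force: [0.4, 0.3, 1.2]
finger_gap: 0.0856
grasp_force: 0.0
```

Call:
play_rows --pt "-0.02 -0.016 0 0 0 0 1" --pt "-0.028 -0.023 0 0 0 0 1" --pt "-0.028 -0.023 0 0 0 0 1" --pt "-0.028 -0.023 0 0 0 0 1" --pt "-0.028 -0.023 0 0 0 0 1" --pt "-0.028 -0.023 0 0 0 0 1" --pt "-0.028 -0.023 0 0 0 0 1" --pt "-0.028 -0.023 0 0 0 0 1" --pt "-0.028 -0.023 0 0 0 0 1" --pt "-0.028 -0.023 0 0 0 0 1" --pt "-0.028 -0.023 0 0 0 0 1" --pt "-0.018 -0.012 0 0 0 0 1"

```text
t: 1.43
position: [0.4794, 0.2644, 0.3086]
ee_rot: [-3.141, 0.0, 2.788]
contact_force: [-1.3, 0.2, 0.1]
finger_gap: 0.0851
grasp_force: 0.0
```

Run:
```python
from h import *
np.set_printoptions(precision=4,suppress=True)
s=ctrl.state();W=cams.camera_info("wrist");cv2.imwrite("pics/w1.png",cams.snapshot("wrist")[:,:,::-1])
R=np.array(W["R"]);c=-R.T@W["t"]
print(s["t"],s["position"],s["ee_rot"],"cam",c,"fwd",R[2],W["fovy"])
for n,X in (("pad",(.4786,.2668,.09)),("test",(.681,.192,.147)),("big",(.605,-.241,.07))): print(n,proj(W,np.array(X)))
```

```text
1.4333 [0.4794 0.2644 0.3086] [-3.1412  0.0004  2.788 ] cam [0.4011 0.2944 0.4842] fwd [ 0.3059 -0.1142 -0.9452] 60.31192749807791
pad [np.float64(319.0600657943651), np.float64(182.32311307525185)]
test [np.float64(318.8494092881298), np.float64(405.40924560835356)]
big [np.float64(-28.241721151211493), np.float64(411.9849134274508)]
```

View pics/w1.png

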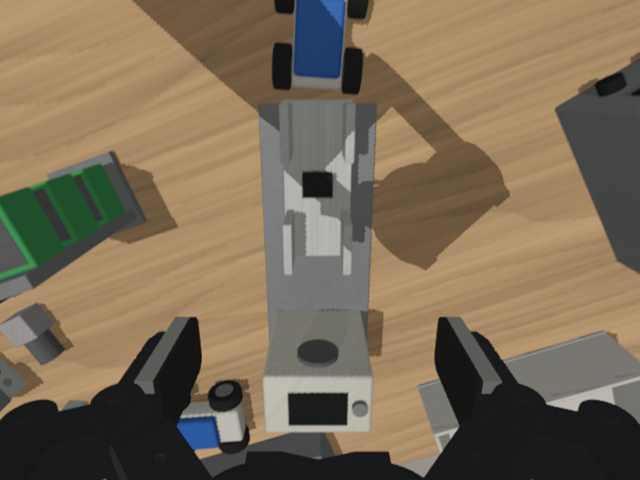

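The wrist picture shows the pad at about (318,184), the stand's midline running straight down the picture (columns 317–318), and the tester top centred near (318,402).

Run:
```python
from h import *
np.set_printoptions(precision=4,suppress=True)
obs=[]
for n,f,(x0,y0,x1,y1) in (("wrist","w1",(292,165,345,205)),("top","top0",(163,270,191,294)),("scene","scene0",(432,200,458,222))):
    I=cv2.imread(f"pics/{f}.png",0)[y0:y1,x0:x1]; m=cv2.moments((I<60).astype(np.uint8),True)
    px=(m["m10"]/m["m00"]+x0,m["m01"]/m["m00"]+y0); obs.append((cams.camera_info(n),px)); print(n,px,m["m00"],plane(obs[-1][0],px,.09))
print(tri(obs),tri(obs[:2]))
W=obs[0][0]; p=plane(W,obs[0][1],.09)[:2]; t=plane(W,(318.5,402),.147)[:2]; d=t-p
print(t,np.linalg.norm(d),np.degrees(np.arctan2(d[1],d[0])))
for a in ((259,105),(376,104),(267,300),(368.5,300)): print(plane(W,a,.012))
```

```text
wrist (317.12, 184.06) 750.0 [0.481  0.2628 0.09  ]
top (176.5482233502538, 280.7817258883249) 197.0 [0.4797 0.2626 0.09  ]
scene (444.319018404908, 210.19018404907976) 163.0 [0.4847 0.2637 0.09  ]
(array([0.4813, 0.2638, 0.0863]), np.float64(0.0016693223262249067)) (array([0.4803, 0.2627, 0.0905]), np.float64(0.0006283149691259848))
[0.6782 0.1912] 0.20976462545221214 -19.941946488937095
[0.3925 0.2278 0.012 ]
[0.4358 0.3477 0.012 ]
[0.6153 0.1443 0.012 ]
[0.6603 0.266  0.012 ]
```

Call:
play_rows --pt "-0.01 -0.021 0 0 0 0 1" --pt "-0.015 -0.032 0 0 0 0 1" --pt "-0.015 -0.032 0 0 0 0 1" --pt "-0.015 -0.032 0 0 0 0 1" --pt "-0.015 -0.032 0 0 0 0 1" --pt "-0.015 -0.032 0 0 0 0 1" --pt "-0.015 -0.032 0 0 0 0 1" --pt "-0.015 -0.032 0 0 0 0 1" --pt "-0.015 -0.032 0 0 0 0 1" --pt "-0.015 -0.032 0 0 0 0 1" --pt "-0.015 -0.032 0 0 0 0 1" --pt "-0.015 -0.032 0 0 0 0 1"

```text
t: 2.48
position: [0.5137, -0.1449, 0.3085]
ee_rot: [3.142, -0.0, 2.789]
contact_force: [0.4, 0.6, -0.7]
finger_gap: 0.0856
grasp_force: 0.0
```

Call:
play_rows --pt "-0.015 -0.032 0 0 0 0 1" --pt "-0.015 -0.032 0 0 0 0 1" --pt "-0.015 -0.032 0 0 0 0 1" --pt "-0.006 -0.004 0 0 0 0 1" --pt "0 0 0 0 0 -4.5 1" --pt "0 0 0 0 0 -6.5 1" --pt "0 0 0 0 0 -6.5 1" --pt "0 0 0 0 0 -6.5 1" --pt "0 0 0 0 0 -6.0 1" --pt "0 0 0 0 0 -2.5 1"

```text
t: 3.32
position: [0.5275, -0.2543, 0.3083]
ee_rot: [3.141, -0.0, -2.92]
contact_force: [-0.8, -0.5, 0.9]
finger_gap: 0.0854
grasp_force: 0.0
```

Run:
```python
from h import *
np.set_printoptions(precision=4,suppress=True)
s=ctrl.state();W=cams.camera_info("wrist");cv2.imwrite("pics/w2.png",cams.snapshot("wrist")[:,:,::-1])
np.save("w2.npy",W,allow_pickle=True)
print(s["t"],s["position"],s["ee_rot"],s["qpos"])
for n,X in (("mid",(.527,-.258,.04)),("big",(.605,-.241,.07)),("small",(.444,-.276,.062))): print(n,proj(W,np.array(X)))
```

```text
3.3167 [ 0.5275 -0.2543  0.3083] [ 3.1412 -0.0004 -2.92  ] [-0.4928 -0.086   1.4702  0.0001  1.7579 -2.2852]
mid [np.float64(314.0057717966181), np.float64(173.07987281041562)]
big [np.float64(313.447642241015), np.float64(252.02999416330093)]
small [np.float64(314.2638612391353), np.float64(89.64280210513644)]
```

View pics/w2.png

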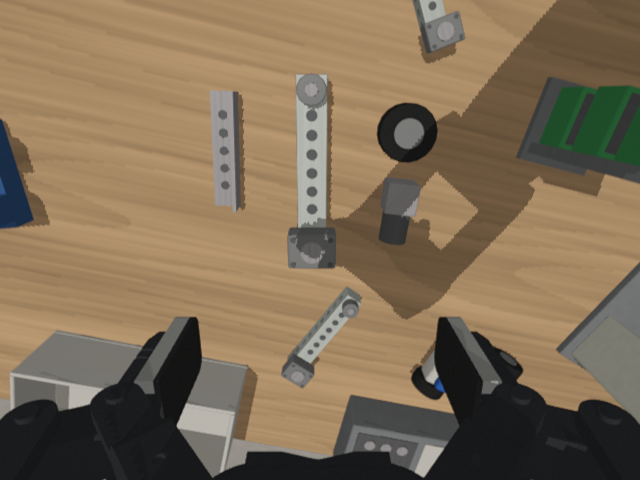

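Wrist view: small pod at (312,89), big pod top at about (311,248), and a row of holes at x≈312 from (312,115) to (311,210). The link lies along the tool x axis.

Run:
```python
from h import *
np.set_printoptions(precision=4,suppress=True)
W=np.load("w2.npy",allow_pickle=True).item();T,S=cams.camera_info("top"),cams.camera_info("scene")
b=tri([(W,(311.5,247)),(T,(432.3,223.7)),(S,(218.3,300))]);s=tri([(W,(312,89.5)),(T,(451.7,304)),(S,(198.3,239.3))])
print(b,s,np.linalg.norm(b[0]-s[0]))
bp=plane(W,(311.5,247),.07);sp=plane(W,(312,89.5),.062);d=bp-sp
print(bp,sp,np.hypot(*d[:2]),np.degrees(np.arctan2(d[1],d[0])))
h1,h2=plane(W,(312,115),.04),plane(W,(311.2,210),.04);d=h2-h1;print(h1,h2,(h1+h2)/2,np.degrees(np.arctan2(d[1],d[0])))
# bottom hole row vs top cam for channel height
print(tri([(W,(312,115)),(T,(375+213/3,208+254/3))]))
u=(bp-sp)[:2];u/=np.linalg.norm(u);m=sp[:2]+85*u/1000;print("mid",m, bp[:2]-.08*u)
```

```text
(array([ 0.6015, -0.2424,  0.0717]), np.float64(0.0029981930885381643)) (array([ 0.4438, -0.2765,  0.0636]), np.float64(0.003629979893404264)) 0.16150675004655418
[ 0.5998 -0.2443  0.07  ] [ 0.4444 -0.2782  0.062 ] 0.15911299010364183 12.29077080961611
[ 0.4685 -0.2731  0.04  ] [ 0.568  -0.2521  0.04  ] [ 0.5183 -0.2626  0.04  ] 11.942989165754888
(array([ 0.4678, -0.2732,  0.0443]), np.float64(0.0005685806897123637))
mid [ 0.5274 -0.2601] [ 0.5217 -0.2613]
```

Call:
play_rows --pt "0.005 -0.006 0.015 0 0 0.6 0.7" --pt "0 0 0.03 0 0 0 0.7" --pt "0 0 0.03 0 0 0 0.7" --pt "0 0 0.03 0 0 0 0.7" --pt "0 0 0.03 0 0 0 0.7" --pt "0 0 0.03 0 0 0 0.7" --pt "0 0 0.03 0 0 0 0.7" --pt "0 0 0.025 0 0 0 0.7" --pt "0 0 0.01 0 0 0 0.7" --pt "0 0 0 0 0 0 0.7"

```text
t: 4.2
position: [0.5228, -0.2608, 0.0761]
ee_rot: [3.139, -0.003, -2.938]
contact_force: [-0.1, 0.5, -0.1]
finger_gap: 0.0594
grasp_force: 0.0
```

Run:
```python
from h import *
np.set_printoptions(precision=4,suppress=True)
s=ctrl.state();W=cams.camera_info("wrist");cv2.imwrite("pics/w3.png",cams.snapshot("wrist")[:,:,::-1])
print(s)
```

```text
{'t': 4.2, 'qpos': array([-0.5064, -0.0181,  1.7816,  0.    ,  1.3821, -2.2809]), 'joint_velocities': array([-0.0011, -0.0287, -0.0567, -0.0024,  0.0389, -0.0072]), 'joint_torque': array([ -0.0082, -57.9734, -59.1958,   0.001 ,  -0.7607,   0.0336]), 'position': array([ 0.5228, -0.2608,  0.0761]), 'ee_rot': array([ 3.139 , -0.003 , -2.9379]), 'contact_force': array([-0.0744,  0.4949, -0.1172]), 'ft_torque': array([ 0.0051,  0.0277, -0.008 ]), 'grasp_force': 0.0, 'finger_gap': 0.05944418271507343}
```

View pics/w3.png

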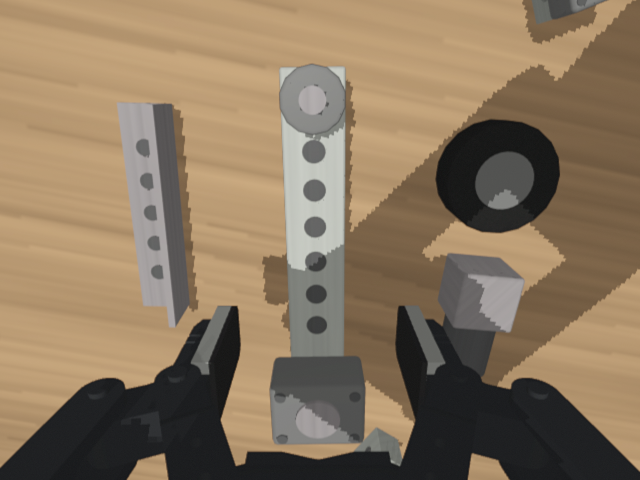

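The link lies centred between the fingers (channel middle x≈316, fingers' middle x≈318), with small pod top at (312,100) and big pod at (318,415). I'll go down and grip.

Call:
play_rows --pt "0 0 0.02 0 0 0 0.7" --pt "0 0 0.02 0 0 0 0.7" --pt "0 0 0.015 0 0 0 0.7" --pt "0 0 0.007 0 0 0 0.7" --pt "0 0 0 0 0 0 0.7" --squeeze 100

```text
t: 4.67
position: [0.5239, -0.2616, 0.0168]
ee_rot: [3.141, -0.0, -2.937]
contact_force: [-0.5, -0.6, -0.0]
finger_gap: 0.0596
grasp_force: 0.0
```

Call:
play_rows --pt "0 0 0 0 0 0 0.2" --pt "0 0 0 0 0 0 0.2" --pt "0 0 0 0 0 0 0.1" --pt "0 0 0 0 0 0 0.1" --pt "0 0 0 0 0 0 0.1" --pt "0 0 0 0 0 0 0.1" --squeeze 100

```text
t: 5.17
position: [0.5239, -0.2617, 0.017]
ee_rot: [-3.141, 0.0, -2.937]
contact_force: [-1.3, 0.7, -0.0]
finger_gap: 0.0082
grasp_force: 0.0
```

Run:
```python
from h import *
np.set_printoptions(precision=4,suppress=True)
s=ctrl.state();print({k:s[k] for k in("t","position","ee_rot","contact_force","ft_torque","finger_gap","grasp_force")})
```

```text
{'t': 5.1667, 'position': array([ 0.5239, -0.2617,  0.017 ]), 'ee_rot': array([-3.1413,  0.0003, -2.9371]), 'contact_force': array([-1.3357,  0.7463, -0.0167]), 'ft_torque': array([-0.0221,  0.0115,  0.0286]), 'finger_gap': 0.008168484445519804, 'grasp_force': 0.0}
```

Run:
```python
from h import *
W=cams.snapshot("wrist")[:,:,::-1];S=cams.snapshot("scene")[:,:,::-1]
cv2.imwrite("pics/c4.png",np.hstack([W[:,100:540][:, :400], cv2.resize(S[180:360,120:270],(400,480),interpolation=cv2.INTER_CUBIC)]))
print(ctrl.state()["finger_gap"])
```

```text
0.00860249421631231
```

View pics/c4.png

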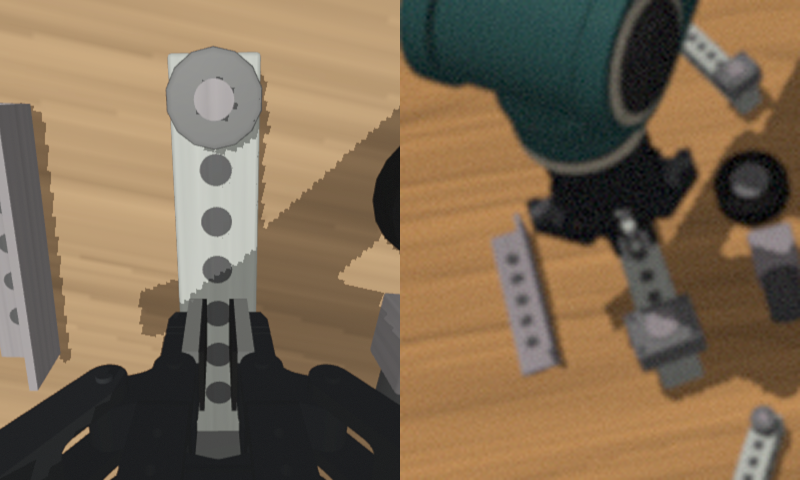

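The picture shows the closed fingers above the channel rather than astride it: tips at about y=298, with the channel visible between them. I'll check where the reported TCP projects.

Run:
```python
from h import *
np.set_printoptions(precision=4,suppress=True)
W=cams.camera_info("wrist");s=ctrl.state()
R=Ro.from_euler("xyz",s["ee_rot"]).as_matrix();p=s["position"]
print(s["position"],s["contact_force"],"cam",-np.array(W["R"]).T@W["t"])
for h in (0,.019,.03,.04,.05,.06):print(h,proj(W,p-R[:,2]*h), "edge y+16:",proj(W,p-R[:,2]*h+R[:,1]*.016),proj(W,p-R[:,2]*h+R[:,0]*.011))
# channel now: holes
for v in (170,222,270): print(plane(W,(317,v),.04))
print("small",plane(W,(314,98),.062))
```

```text
[ 0.5238 -0.2616  0.0167] [ 0.5201 -0.3986  0.0584] cam [ 0.4421 -0.2778  0.1924]
0 [np.float64(316.48237207370954), np.float64(281.0721595994454)] edge y+16: [np.float64(350.6883984949021), np.float64(281.0886490921133)] [np.float64(316.4621433382902), np.float64(259.2891900640538)]
0.019 [np.float64(316.3212163585967), np.float64(300.3749837186302)] edge y+16: [np.float64(354.03329374786983), np.float64(300.39487347433766)] [np.float64(316.29550823414206), np.float64(276.7157032418214)]
0.03 [np.float64(316.21186487709156), np.float64(313.47282770876035)] edge y+16: [np.float64(356.302988667815), np.float64(313.4952057985815)] [np.float64(316.18207008077866), np.float64(288.5789386900411)]
0.04 [np.float64(316.099754870917), np.float64(326.90108080962466)] edge y+16: [np.float64(358.6299657502717), np.float64(326.92616201353076)] [np.float64(316.0654594529413), np.float64(300.77394797733905)]
0.05 [np.float64(315.97312143695825), np.float64(342.0689133720899)] edge y+16: [np.float64(361.25842599316377), np.float64(342.09723297128556)] [np.float64(315.9333622362901), np.float64(314.5885274351571)]
0.06 [np.float64(315.8289469301488), np.float64(359.337771292926)] edge y+16: [np.float64(364.2510180132879), np.float64(359.37001691682553)] [np.float64(315.782473934993), np.float64(330.36825754887104)]
[ 0.4687 -0.2727  0.04  ]
[ 0.4884 -0.2687  0.04  ]
[ 0.5081 -0.2646  0.04  ]
small [ 0.4438 -0.2787  0.062 ]
```

The fingertips appear about 35 mm short of the reported TCP: the front edge at y≈298 matches a point 38 mm behind it. That also explains why there was no contact when they closed. I'll open and feel downward in small steps.

Call:
play_rows --pt "0 0 0 0 0 0 0.7" --pt "0 0 0 0 0 0 0.7" --pt "0 0 0 0 0 0 0.7" --pt "0 0 0 0 0 0 0.7" --pt "0 0 0 0 0 0 0.7" --pt "0 0 0.005 0 0 0 0.7" --pt "0 0 0.004 0 0 0 0.7" --pt "0 0 0 0 0 0 0.7" --squeeze 30

```text
t: 5.93
position: [0.5233, -0.2613, 0.0063]
ee_rot: [3.141, -0.001, -2.937]
contact_force: [-0.3, -0.6, -0.7]
finger_gap: 0.0598
grasp_force: 0.0
```

Call:
play_rows --pt "0 0 0.004 0 0 0 0.7" --pt "0 0 0.003 0 0 0 0.7" --pt "0 0 0 0 0 0 0.7"

```text
t: 6.18
position: [0.5234, -0.2614, -0.0003]
ee_rot: [3.141, -0.001, -2.937]
contact_force: [-0.2, 0.4, -0.5]
finger_gap: 0.0598
grasp_force: 0.0
```

Run:
```python
from h import *
np.set_printoptions(precision=4,suppress=True)
s=ctrl.state();print({k:s[k] for k in("t","position","contact_force","ft_torque","finger_gap")})
I=cams.snapshot("wrist")[:,:,::-1];cv2.imwrite("pics/w5.png",I);S=cams.snapshot("scene")[:,:,::-1]
cv2.imwrite("pics/c5.png",np.hstack([I[:,120:520], cv2.resize(S[180:360,120:270],(400,480),interpolation=cv2.INTER_CUBIC)]))
```

```text
{'t': 6.1833, 'position': array([ 0.5234, -0.2614, -0.0003]), 'contact_force': array([-0.2242,  0.3637, -0.4544]), 'ft_torque': array([ 0.0149, -0.0065, -0.0372]), 'finger_gap': 0.05980437377667192}
```

View pics/c5.png

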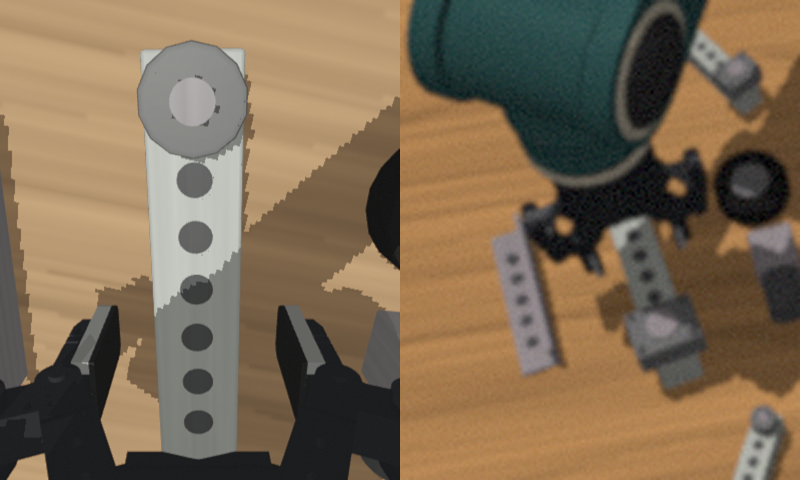

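The fingers now stand beside the channel (inner faces at crop x=120 and 277, channel 155–240) and touch nothing. The tips are still only about level with the channel top. I'll go on down, feeling for contact.

Call:
play_rows --pt "0 0 0.004 0 0 0 0.7" --pt "0 0 0.004 0 0 0 0.7" --pt "0 0 0.002 0 0 0 0.7" --pt "0 0 0 0 0 0 0.7"

```text
t: 6.62
position: [0.5234, -0.2614, -0.0102]
ee_rot: [3.141, -0.001, -2.937]
contact_force: [0.6, 0.2, -0.3]
finger_gap: 0.0599
grasp_force: 0.0
```

Call:
play_rows --pt "0 0 0.004 0 0 0 0.7" --pt "0 0 0.004 0 0 0 0.7" --pt "0 0 0.002 0 0 0 0.7" --pt "0 0 0 0 0 0 0.7"

```text
t: 6.95
position: [0.5235, -0.2615, -0.0201]
ee_rot: [3.141, -0.001, -2.937]
contact_force: [-0.1, -0.3, 0.1]
finger_gap: 0.06
grasp_force: 0.0
```

Call:
play_rows --pt "0 0 0 0 0 0 0.2" --pt "0 0 0 0 0 0 0.2" --pt "0 0 0 0 0 0 0.2" --pt "0 0 0 0 0 0 0.1" --pt "0 0 0 0 0 0 0.1" --pt "0 0 0 0 0 0 0.1" --squeeze 60

```text
t: 7.45
position: [0.524, -0.2618, -0.019]
ee_rot: [-3.141, 0.001, -2.937]
contact_force: [-0.2, -2.9, 4.3]
finger_gap: 0.0309
grasp_force: 61.5
```

Gripped at a gap of 31 mm and 61 N. So the reported z reads about 34 mm low at the tips. Next: a firmer grip and a low trial lift.

Call:
play_rows --pt "0 0 0 0 0 0 0.1" --pt "0 0 0 0 0 0 0.1" --pt "0 0 0 0 0 0 0.1" --squeeze 110

```text
t: 7.7
position: [0.5241, -0.2619, -0.0188]
ee_rot: [-3.141, 0.001, -2.937]
contact_force: [-0.9, -1.1, 6.8]
finger_gap: 0.03
grasp_force: 110.1
```

```bash
cat > st.py <<'E'
from h import *
np.set_printoptions(precision=4,suppress=True)
s=ctrl.state();R=Ro.from_euler("xyz",s["ee_rot"]).as_matrix()
print({k:s[k] for k in("t","position","ee_rot","contact_force","ft_torque","finger_gap","grasp_force")})
print("tool F",R.T@s["contact_force"],"tool M",R.T@s["ft_torque"])
E
python3 st.py
```

```text
{'t': 7.7, 'position': array([ 0.5241, -0.2619, -0.0188]), 'ee_rot': array([-3.1409,  0.0006, -2.9371]), 'contact_force': array([-0.9038, -1.1228,  6.8379]), 'ft_torque': array([-0.302 ,  0.1047, -0.0046]), 'finger_gap': 0.030046157177792805, 'grasp_force': 110.10187983512878}
tool F [ 1.1087 -0.9207 -6.8379] tool M [0.2745 0.1638 0.0043]
```

Call:
play_rows --pt "0 0 -0.002 0 0 0 0.1" --pt "0 0 -0.003 0 0 0 0.1" --pt "0 0 -0.003 0 0 0 0.1" --pt "0 0 -0.002 0 0 0 0.1" --pt "0 0 0 0 0 0 0.1" --pt "0 0 0 0 0 0 0.1"

```text
t: 8.2
position: [0.5237, -0.2616, -0.0095]
ee_rot: [3.142, -0.0, -2.937]
contact_force: [-0.1, 0.5, -6.8]
finger_gap: 0.0301
grasp_force: 109.1
```

```bash
python3 st.py
python3 - <<'E'
from h import *
cv2.imwrite("pics/w6.png",cams.snapshot("wrist")[:,:,::-1])
E
python3 st.py
```

```text
{'t': 8.2, 'position': array([ 0.5237, -0.2616, -0.0095]), 'ee_rot': array([ 3.1415, -0.0001, -2.937 ]), 'contact_force': array([-0.0705,  0.5111, -6.8339]), 'ft_torque': array([-0.09  ,  0.1347,  0.0624]), 'finger_gap': 0.030132761440422103, 'grasp_force': 109.06689763069153}
tool F [-0.0355  0.5143  6.8339] tool M [ 0.0608  0.1502 -0.0623]
{'t': 8.25, 'position': array([ 0.5237, -0.2615, -0.0096]), 'ee_rot': array([ 3.1414, -0.0003, -2.937 ]), 'contact_force': array([-0.1924, -0.498 , -7.6172]), 'ft_torque': array([-0.0551,  0.1225, -0.0415]), 'finger_gap': 0.02994499131653572, 'grasp_force': 109.06499862670898}
tool F [ 0.2877 -0.4504  7.6172] tool M [0.029  0.1312 0.0416]
```

Call:
play_rows --pt "0 0 -0.003 0 0 0 0.1" --pt "0 0 -0.003 0 0 0 0.1" --pt "0 0 0 0 0 0 0.1" --pt "0 0 0 0 0 0 0.1" --pt "0 0 0 0 0 0 0.1"

```text
t: 8.67
position: [0.5238, -0.2616, -0.0034]
ee_rot: [-3.142, 0.0, -2.937]
contact_force: [-1.0, 0.6, -8.1]
finger_gap: 0.0302
grasp_force: 109.1
```

Run:
```python
from h import *
np.set_printoptions(precision=4,suppress=True)
L=[]
for i in range(8):
    I=cams.snapshot("wrist")[:,:,::-1].copy();s=ctrl.state();R=Ro.from_euler("xyz",s["ee_rot"]).as_matrix();L.append(np.r_[R.T@s["contact_force"],R.T@s["ft_torque"]])
L=np.array(L);m=L.mean(0);print(m,L.std(0),"link x offset",m[4]/m[2]*1000)
cv2.imwrite("pics/w7.png",I);A=cv2.imread("pics/w6.png")
for f in (A,I):
    g=cv2.cvtColor(f,cv2.COLOR_BGR2HSV); mk=((g[...,1]<40)&(g[...,2]>60)).astype(np.uint8); 
    ys,xs=np.where(mk[:200,230:400]); print("top row",ys.min(),"cols at 100",xs[ys==100].min()+230,xs[ys==100].max()+230)
T=A[20:170,240:390]; r=cv2.matchTemplate(I,T,cv2.TM_CCOEFF_NORMED); print(cv2.minMaxLoc(r))
```

```text
[ 0.3289 -0.0774  7.3102  0.0074  0.1242 -0.0122] [0.1931 0.2832 0.6467 0.0266 0.0261 0.04  ] link x offset 16.98633644124569
top row 29 cols at 100 249 379
top row 29 cols at 100 249 379
(-0.3077208995819092, 0.931129515171051, (134, 104), (240, 20))
```

View pics/w7.png

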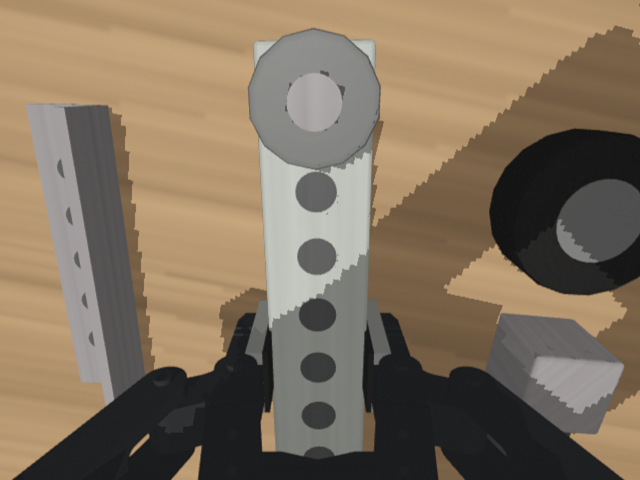

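The link hangs level, with the small pod unmoved in the wrist view at (314,100). The readings give 7.3 N, with the balance point 17 mm toward the big pod from the grip. I'll set it down and shift the grip.

Call:
play_rows --pt "0 0 0.005 0 0 0 0.1" --pt "0 0 0.005 0 0 0 0.1" --pt "0 0 0.003 0 0 0 0.1" --pt "0 0 0.0015 0 0 0 0.1" --pt "0 0 0.001 0 0 0 0.1" --pt "0 0 0 0 0 0 0.1"

```text
t: 9.57
position: [0.5237, -0.2616, -0.0187]
ee_rot: [3.142, -0.0, -2.937]
contact_force: [-0.9, 0.3, -5.6]
finger_gap: 0.0298
grasp_force: 109.2
```

Call:
play_rows --pt "0 0 0 0 0 0 0.55" --pt "0 0 0 0 0 0 0.55" --pt "0 0 0 0 0 0 0.55" --pt "0 0 0 0 0 0 0.55" --pt "-0.006 0 0 0 0 0 0.55" --pt "-0.008 0 0.001 0 0 0 0.55" --pt "-0.003 0 0.001 0 0 0 0.55" --pt "0 0 0 0 0 0 0.55"

```text
t: 10.23
position: [0.5412, -0.2579, -0.0212]
ee_rot: [3.141, -0.0, -2.936]
contact_force: [-0.2, -0.6, -0.0]
finger_gap: 0.0468
grasp_force: 0.0
```

Call:
play_rows --pt "0 0 0 0 0 0 0.1" --pt "0 0 0 0 0 0 0.1" --pt "0 0 0 0 0 0 0.1" --pt "0 0 0 0 0 0 0.1" --pt "0 0 0 0 0 0 0.1" --pt "0 0 0 0 0 0 0.1" --pt "0 0 0 0 0 0 0.1" --squeeze 110

```text
t: 10.82
position: [0.5405, -0.2581, -0.0207]
ee_rot: [-3.142, 0.0, -2.937]
contact_force: [2.1, 2.3, 3.4]
finger_gap: 0.0302
grasp_force: 110.1
```

Call:
play_rows --pt "0 0 -0.003 0 0 0 0.1" --pt "0 0 -0.004 0 0 0 0.1" --pt "0 0 -0.005 0 0 0 0.1" --pt "0 0 -0.004 0 0 0 0.1" --pt "0 0 0 0 0 0 0.1" --pt "0 0 0 0 0 0 0.1" --pt "0 0 0 0 0 0 0.1"

```text
t: 11.4
position: [0.5403, -0.2581, -0.005]
ee_rot: [3.142, -0.0, -2.937]
contact_force: [0.3, -0.8, -7.5]
finger_gap: 0.0304
grasp_force: 109.2
```

```bash
cat > m.py <<'E'
from h import *
np.set_printoptions(precision=4,suppress=True)
L=[]
for i in range(12):
    I=cams.snapshot("wrist")[:,:,::-1].copy();s=ctrl.state();R=Ro.from_euler("xyz",s["ee_rot"]).as_matrix();L.append(np.r_[R.T@s["contact_force"],R.T@s["ft_torque"]])
L=np.array(L);m=L.mean(0);print(s["t"],s["position"],s["ee_rot"],s["finger_gap"],m,L.std(0),"link x offset",m[4]/m[2]*1000)
W=cams.camera_info("wrist");cv2.imwrite("pics/w8.png",I)
g=cv2.cvtColor(I,cv2.COLOR_BGR2GRAY);b=cv2.HoughCircles(g[:260,200:440],cv2.HOUGH_GRADIENT,1,40,param1=80,param2=25,minRadius=14,maxRadius=35);print(None if b is None else b[0]+[200,0,0])
E
python3 m.py
```

```text
12.0 [ 0.5405 -0.2582 -0.0049] [-3.1415  0.0001 -2.9371] 0.030145831174520934 [-0.1651 -0.3612  7.2881 -0.0021  0.0073  0.0024] [0.2663 0.4825 0.4334 0.0291 0.0252 0.0206] link x offset 1.0010123578748118
[[316.5 130.5  23. ]
 [315.5 203.5  20.5]]
```

The balance point is now within 1 mm of the grip. Next: lift high and level, carry over, and turn.

Call:
play_rows --pt "0 0 -0.01 0 0 0 0.1" --pt "0 0 -0.018 0 0 0 0.1" --pt "0 0 -0.024 0 0 0 0.1" --pt "0 0 -0.026 0 0 0 0.1" --pt "0 0 -0.026 0 0 0 0.1" --pt "0 0 -0.026 0 0 0 0.1" --pt "0 0 -0.026 0 0 0 0.1" --pt "0 0 -0.026 0 0 0 0.1" --pt "0 0 -0.024 0 0 0 0.1" --pt "0 0 -0.016 0 0 0 0.1" --pt "0 0 -0.008 0 0 0 0.1" --pt "0 0 0 0 0 0 0.1"

```text
t: 13.0
position: [0.5408, -0.2584, 0.2276]
ee_rot: [-3.14, 0.002, -2.937]
contact_force: [0.6, -0.4, -6.1]
finger_gap: 0.0307
grasp_force: 109.7
```

Call:
play_rows --pt "-0.001 0.008 0 0 0 0 0.1" --pt "-0.002 0.016 0 0 0 0 0.1" --pt "-0.002 0.024 0 0 0 0 0.1" --pt "-0.002 0.026 0 0 0 0 0.1" --pt "-0.002 0.026 0 0 0 0 0.1" --pt "-0.002 0.026 0 0 0 0 0.1" --pt "-0.002 0.026 0 0 0 0 0.1" --pt "-0.002 0.026 0 0 0 0 0.1" --pt "-0.002 0.026 0 0 0 0 0.1" --pt "-0.002 0.026 0 0 0 0 0.1" --pt "-0.002 0.026 0 0 0 0 0.1" --pt "-0.002 0.026 0 0 0 0 0.1"

```text
t: 14.0
position: [0.5043, 0.0247, 0.2237]
ee_rot: [3.141, -0.002, -2.937]
contact_force: [1.1, 0.3, -7.9]
finger_gap: 0.0299
grasp_force: 109.9
```

Call:
play_rows --pt "-0.002 0.026 0 0 0 0 0.1" --pt "-0.002 0.026 0 0 0 0 0.1" --pt "-0.002 0.026 0 0 0 0 0.1" --pt "-0.002 0.026 0 0 0 0 0.1" --pt "-0.002 0.026 0 0 0 0 0.1" --pt "-0.002 0.026 0 0 0 0 0.1" --pt "-0.002 0.026 0 0 0 0 0.1" --pt "-0.002 0.026 0 0 0 0 0.1" --pt "-0.003 0.02 0 0 0 0 0.1" --pt "-0.003 0.012 0 0 0 0 0.1" --pt "0 0 0 0 0 0 0.1"

```text
t: 14.92
position: [0.4772, 0.2643, 0.2237]
ee_rot: [3.141, -0.002, -2.935]
contact_force: [-0.5, 0.9, -8.4]
finger_gap: 0.0305
grasp_force: 110.1
```

Call:
play_rows --pt "0 0 0 0 0 2 0.1" --pt "0 0 0 0 0 3.5 0.1" --pt "0 0 0 0 0 4 0.1" --pt "0 0 0 0 0 4 0.1" --pt "0 0 0 0 0 4 0.1" --pt "0 0 0 0 0 4 0.1" --pt "0 0 0 0 0 4 0.1" --pt "0 0 0 0 0 3.5 0.1" --pt "0 0 0 0 0 2 0.1" --pt "0 0 0 0 0 0.9 0.1" --pt "0 0 0 0 0 0 0.1" --pt "0 0 0 0 0 0 0.1"

```text
t: 15.92
position: [0.4782, 0.2618, 0.2248]
ee_rot: [-3.141, -0.0, 2.79]
contact_force: [0.6, -0.0, -7.0]
finger_gap: 0.0301
grasp_force: 110.3
```

```bash
python3 m.py
```

```text
16.5167 [0.4785 0.2621 0.2251] [-3.1416  0.      2.7895] 0.030030824110894278 [-0.0193  0.1879  6.9974  0.0027  0.0103  0.0088] [0.5598 0.492  0.4266 0.0275 0.0341 0.0244] link x offset 1.4655838794312002
[[315.5 202.5  20.2]
 [314.5 130.5  22.1]]
```

Call:
play_rows --pt "-0.0007 0.0012 0.008 0 0 0 0.1" --pt "0 0 0.016 0 0 0 0.1" --pt "0 0 0.02 0 0 0 0.1" --pt "0 0 0.02 0 0 0 0.1" --pt "0 0 0.018 0 0 0 0.1" --pt "0 0 0.014 0 0 0 0.1" --pt "0 0 0.01 0 0 0 0.1" --pt "0 0 0.004 0 0 0 0.1" --pt "0 0 0 0 0 0 0.1" --pt "0 0 0 0 0 0 0.1"

```text
t: 17.35
position: [0.4798, 0.2631, 0.1158]
ee_rot: [3.141, 0.001, 2.789]
contact_force: [1.3, -0.0, -6.4]
finger_gap: 0.0303
grasp_force: 110.2
```

Call:
play_rows --pt "0 0 0.004 0 0 0 0.1" --pt "0 0 0.006 0 0 0 0.1" --pt "0 0 0.006 0 0 0 0.1" --pt "0 0 0.006 0 0 0 0.1" --pt "0 0 0.006 0 0 0 0.1" --pt "0 0 0.003 0 0 0 0.1" --pt "0 0 0.001 0 0 0 0.1" --pt "0 0 0 0 0 0 0.1" --pt "0 0 0 0 0 0 0.1"

```text
t: 18.1
position: [0.4796, 0.263, 0.0833]
ee_rot: [3.141, 0.0, 2.789]
contact_force: [0.2, -0.7, -6.1]
finger_gap: 0.0303
grasp_force: 110.2
```

```bash
python3 m.py
```

```text
18.7 [0.4795 0.263  0.0831] [-3.1416 -0.      2.7894] 0.03052507861067112 [-0.0217 -0.0015  7.3294  0.0054  0.0173 -0.0188] [0.4989 0.4975 0.4091 0.0294 0.0315 0.0279] link x offset 2.355079940049531
[[315.5 202.5  20.5]
 [315.5 131.5  22.2]
 [314.5  13.5  29.9]]
```

Call:
play_rows --pt "0 0 0.002 0 0 0 0.1" --pt "0 0 0.003 0 0 0 0.1" --pt "0 0 0.003 0 0 0 0.1" --pt "0 0 0.002 0 0 0 0.1" --pt "0 0 0.001 0 0 0 0.1" --pt "0 0 0 0 0 0 0.1" --pt "0 0 0 0 0 0 0.1"

```text
t: 19.28
position: [0.4795, 0.263, 0.0721]
ee_rot: [3.142, -0.0, 2.789]
contact_force: [-0.8, -0.0, -7.3]
finger_gap: 0.03
grasp_force: 110.2
```

Call:
play_rows --pt "0 0 0.001 0 0 0 0.1" --pt "0 0 0.001 0 0 0 0.1" --pt "0 0 0 0 0 0 0.1" --pt "0 0 0 0 0 0 0.1"

```text
t: 19.62
position: [0.4795, 0.263, 0.0701]
ee_rot: [-3.142, -0.0, 2.789]
contact_force: [0.4, -0.1, -7.6]
finger_gap: 0.0303
grasp_force: 110.2
```

Call:
play_rows --pt "0 0 0.001 0 0 0 0.1" --pt "0 0 0 0 0 0 0.1" --pt "0 0 0 0 0 0 0.1"

```text
t: 19.87
position: [0.4796, 0.263, 0.0693]
ee_rot: [3.141, 0.0, 2.789]
contact_force: [-0.1, -1.0, -5.0]
finger_gap: 0.0307
grasp_force: 110.6
```

Call:
play_rows --pt "0 0 0.0005 0 0 0 0.1" --pt "0 0 0 0 0 0 0.1" --pt "0 0 0 0 0 0 0.1"

```text
t: 20.12
position: [0.4797, 0.2631, 0.0693]
ee_rot: [3.141, 0.0, 2.789]
contact_force: [-4.0, -2.5, 4.3]
finger_gap: 0.0301
grasp_force: 111.6
```

```bash
python3 m.py
```

```text
20.7167 [0.4797 0.2631 0.0692] [3.1412 0.0005 2.7894] 0.030758744043807663 [ 2.9514 -3.5377 -5.9981  0.6592  0.5402  0.0095] [0.4249 0.4677 0.3846 0.0209 0.0353 0.0295] link x offset -90.0644338646423
[[315.5 130.5  22.7]
 [316.5 202.5  20.7]
 [314.5  16.5  28. ]]
```

It's touching down at the expected height. I'll ease off the press, soften the grip, then open.

Call:
play_rows --pt "0 0 -0.0004 0 0 0 0.1" --pt "0 0 0 0 0 0 0.1" --pt "0 0 0 0 0 0 0.1" --pt "0 0 0 0 0 0 0.1" --squeeze 20

```text
t: 21.05
position: [0.4797, 0.2631, 0.0692]
ee_rot: [3.141, 0.0, 2.789]
contact_force: [-1.1, -1.7, 4.0]
finger_gap: 0.0299
grasp_force: 111.4
```

```bash
python3 m.py
```

```text
21.65 [0.4797 0.263  0.0692] [3.1413 0.0003 2.7894] 0.029852269226932855 [ 1.2468 -2.0961 -5.1684  0.3483  0.2581  0.0076] [0.4321 0.5963 0.4868 0.0241 0.0306 0.0379] link x offset -49.946360674013945
[[315.5 130.5  22.7]
 [316.5 202.5  20.7]
 [314.5  16.5  27.7]]
```

Call:
play_rows --pt "0 0 -0.0003 0 0 0 0.36" --pt "0 0 0 0 0 0 0.36" --pt "0 0 0 0 0 0 0.38" --pt "0 0 0 0 0 0 0.42" --pt "0 0 0 0 0 0 0.46" --pt "0 0 0 0 0 0 0.5" --pt "0 0 0 0 0 0 0.55" --pt "0 0 0 0 0 0 0.6" --pt "0 0 0 0 0 0 0.6" --pt "0 0 0 0 0 0 0.6"

```text
t: 22.48
position: [0.4795, 0.263, 0.0693]
ee_rot: [-3.142, -0.0, 2.789]
contact_force: [-0.7, -0.8, -0.8]
finger_gap: 0.0513
grasp_force: 0.0
```

```bash
python3 m.py
python3 - <<'E'
from h import *
I=cams.snapshot("wrist")[:,:,::-1];T=cams.snapshot("top")[:,:,::-1]
cv2.imwrite("pics/c9.png",np.hstack([I[:,120:520], cv2.resize(T[160:340,110:260],(400,480),interpolation=cv2.INTER_CUBIC)]))
E
```

```text
23.0833 [0.4795 0.263  0.0693] [3.1416 0.     2.7894] 0.05113381458012284 [ 0.2397 -0.0295 -0.1916  0.0029  0.0025 -0.0022] [0.4036 0.5927 0.5639 0.0231 0.0321 0.0375] link x offset -13.236809950094566
[[315.5 202.5  20.5]
 [315.5 130.5  23. ]]
```

It's free and hasn't moved: the hole positions in the wrist view are unchanged and the force is zero. I'll back straight up.

Call:
play_rows --pt "0 0 -0.006 0 0 0 0.6" --pt "0 0 -0.012 0 0 0 0.6" --pt "0 0 -0.02 0 0 0 0.6" --pt "0 0 -0.03 0 0 0 0.6" --pt "0 0 -0.035 0 0 0 0.6" --pt "0 0 -0.035 0 0 0 0.6" --pt "0 0 -0.035 0 0 0 0.6" --pt "0 0 -0.035 0 0 0 0.6" --pt "0 0 -0.03 0 0 0 0.6" --pt "0 0 -0.02 0 0 0 0.6" --pt "0 0 0 0 0 0 0.6" --pt "0 0 0 0 0 0 0.6"

```text
t: 24.18
position: [0.4796, 0.263, 0.3294]
ee_rot: [3.14, 0.002, 2.789]
contact_force: [-0.6, -0.1, -0.5]
finger_gap: 0.0511
grasp_force: 0.0
```

```bash
python3 st.py
python3 - <<'E'
from h import *
I=cams.snapshot("wrist")[:,:,::-1];S=cams.snapshot("scene")[:,:,::-1]
cv2.imwrite("pics/c10.png",np.hstack([I[:,120:520], cv2.resize(S[120:345,360:510],(400,480),interpolation=cv2.INTER_CUBIC)]))
E
```

```text
{'t': 24.1833, 'position': array([0.4796, 0.263 , 0.3294]), 'ee_rot': array([3.1396, 0.0019, 2.7894]), 'contact_force': array([-0.5786, -0.0587, -0.4694]), 'ft_torque': array([-0.0251, -0.0117, -0.0159]), 'finger_gap': 0.05113720502890436, 'grasp_force': 0.0}
tool F [ 0.5237 -0.2556  0.4679] tool M [ 0.0196 -0.0197  0.0159]
```

View pics/c10.png

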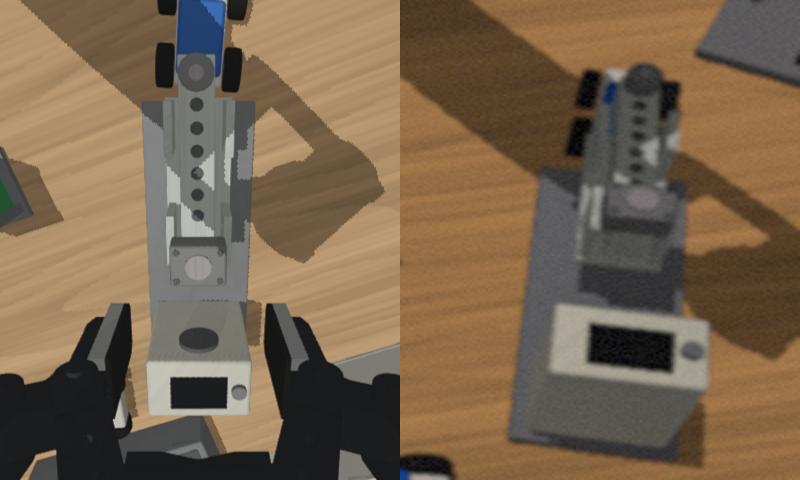

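The link lies between the cheeks, small pod at (197,72) and big pod at (198,263) towards the tester. It is level and centred on the stand's midline, and the robot is clear of it.

```bash
python3 -c "
from workcell import ctrl
print(ctrl.hand_in())"
```

```text
the job is handed in; nothing more can be done
None
```

The drive link is on the single-post rest, between the guide cheeks with the big pod towards the tester; it stayed level after I let go, and I've handed the job in (about 24 s of the 67 s used).

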